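# Set the length stop of the soap cutting guide

### The job

Set the length stop of the soap cutting guide: with the fingers, push the upright wooden stop plate along its rail until the stop's spring pin drops into the notch of the clamp with the round disc, not those with the straight tongues, and then move clear, leaving the stop sitting there. Only push the stop, from one side at a time: do not grip it, do not touch the black knob of its pin (the pin rises and drops by itself), and leave the soaps and other things where they are.

Things in the scene. Friction and masses are not known exactly. Their poses are not given: they have to be found in the camera images.
- guide: cutting guide, fixed, pose varies: pale wooden board 18 mm thick. Origin on the table; the board spans x -130 to +95 mm, y -270 to +270 mm of it; y runs along rail and index bar (+y is left seen from the robot). Wooden end fence, 73 mm high, at the -y end. The strip of board at x -130 to -65 mm, nearest the robot, is free for the fingers between the soaps at its two ends
- rail_mid (a point): middle of the rail that carries the stop: a steel rod 12 mm thick along the guide's y, at guide x -45 mm, y 0, 32 mm above the table, held by wooden posts (30 by 24 mm, 48 mm high) at y -215 and +215 mm
- bar_mid (a point): middle of the top face of the aluminium index bar, 20 mm wide, 500 mm long along the guide's y, at guide x +30 mm, y 0, 34 mm above the table. It carries three brass notch clamps, which change places from run to run, at least 50 mm apart
- stop (a joint): position of the stop along the rail, m, -0.160 to 0.175 between end stops, growing towards the guide's +y; 0 with the plate at the guide's y 0. It rubs with about 1 N; rising onto a ridge takes about 4 to 6 N more, then the pin drops and the force dips; within about 4 mm of a notch's middle the spring pulls the stop in. Every notch on the way catches the pin and must be pushed through
- stop_plate (a point): middle of the upright wooden stop plate: 16 mm thick along the guide's y, 65 mm wide (guide x -120 to -55 mm), from 24 to 78 mm above the table, this point 51 mm up. Push on its broad faces, near the robot-side end. It is fixed to an aluminium carriage, 48 mm along y, guide x -70 to +46 mm, 42 to 60 mm high, that bridges rail and index bar
- stop_left: the +y half of stop plate and carriage (origin: the guide's, shifted along y with the stop): touched when pushing towards -y
- stop_right: the -y half of stop plate and carriage (origin as stop_left): touched when pushing towards +y. Fingers pressing on both halves at once count as gripping
- pin (a joint): height of the stop's spring pin, m: 0 with its tip on the index bar or down in a notch, 0.003 on top of a ridge; a spring of 6 to 8 N presses it down
- pin_tip (a point): foot of the spring pin (a 10 mm ball), 117.5 mm from the middle of the stop plate along the guide's +x and at the same guide y; 34 mm above the table when down
- pin_knob: black knob, 18 mm across, on top of the pin, at guide x +30 mm, from 65 to 81 mm above the table (3 mm more when the pin rides up); not to be touched; its origin lies 26 mm below the knob's underside
- notch_round (a point): THE TARGET: middle of the notch of the clamp whose marker is a flat round brass disc, 38 mm across, on the index bar's +x side. The notch lies between two round brass ridges (radius 8 mm, 3 mm proud of the bar, crests 16.6 mm apart along y). This point is on the bar's top face, 34 mm above the table; its y axis is along the bar
- notch_bar_a (a point): wrong notch, made the same, whose clamp has as marker a straight brass tongue, 11 mm wide and 42 mm long, sticking out on the index bar's +x side
- notch_bar_b (a point): wrong notch, on a second clamp just like notch_bar_a, with a tongue
- soap_bed: loose cream soap bar, 55 x 30 x 40 mm, standing on the guide's board by the end fence (right end, seen from the robot); origin at the centre of its underside; leave alone
- soap_end: loose amber soap bar, 55 x 34 x 30 mm, on the left end of the guide's board; origin at the centre of its underside; leave alone
- soap_near: loose grey soap bar, 50 x 75 x 28 mm, on the table left of the guide; origin under its centre; leave alone
- soap_side: loose cream soap bar, 75 x 50 x 28 mm, on the table right of the guide; origin under its centre; leave alone
- oil_bottle: amber bottle, 56 mm across, 150 mm tall, beside the guide; origin under its centre; leave alone
- cup: white cup, 72 mm across, 70 mm tall, beside the guide; origin under its centre; leave alone
- scraper: wooden-handled scraper lying on the table beyond the guide; leave alone

How it is judged (in metres and radians):
At the end, for the whole second after the job is handed in: the pin is down (joint pin under 1 mm) in the notch of the clamp with the round disc, within 2.5 mm of the notch's middle along the bar, and the stop is at rest (y of pin_tip in the frame of notch_round between -0.0025 and 0.0025 m and value of joint pin below 0.001 m and velocity of joint stop between -0.005 and 0.005 m/s); the robot touches nothing.
It fails at once if the stop is gripped: fingers press on both of its halves at once (contact force between the fingers and stop_left above 1 N and contact force between the fingers and stop_right above 1 N).
It fails at once if the knob of the pin is touched (contact force between any of the fingers, the arm and pin_knob above 0.5 N).
It fails at once if the pin is lifted (more than 6 mm) (value of joint pin above 0.006 m).
It fails at once if a soap or another bystander is moved more than 15 mm (distance of any of soap_bed, soap_end, soap_near, soap_side, oil_bottle, cup, scraper from where it was at the start of the episode above 0.015 m).
It also fails if it takes over 38 s, if anything falls off the work surface, if the arm or the gripper's body presses on something with over 40 N, if the wrist force passes 120 N, or if a joint passes its speed limit or range.

### The arm

A 7-joint arm with a two-finger parallel gripper is mounted at the origin on the work surface. World frame = base frame: x ahead of the robot, y to its left, z up, the work surface at z = 0. Lengths are in m, angles in degrees, forces in N, time in s.
With the tool pointing down it reaches from about 0.425 to 0.875 m from the base axis. Payload 4.7 kg.
Tool frame: the origin (TCP) lies on the mounting face of the last link; the fingertips stand 182 mm ahead of it and the grasp point (between the pads) lies 164 mm ahead of it; z points along the fingers, y is the line along which they close (so a half turn about z gives the same grasp; the last joint's range is limited). The gripper opens to 87 mm and grips with 3 to 60 N. Pads are 19 mm wide; open, the fingers measure 117 mm over their backs; the gripper's body (75 mm by 190 mm) begins 51 mm behind the grasp point.
Start: joints at [64.463, 18.392, -4.016, 83.108, 1.295, 78.541, -3.26], TCP at [0.288, -0.583, 0.405] pointing down, gripper open.
Joint ranges: [-163.93, 163.93], [-17.29, 119.83], [-79.2, 71.16], [3.27, 140.29], [-89.18, 269.18], [5.43, 117.66], [-154.24, 154.24]. Speed limits (degrees/s): [147.25, 147.25, 180, 180, 180, 180, 180].

### API

Orientations are given as [roll, pitch, yaw] about the fixed x, y, z axes, in that order (R = Rz(yaw) Ry(pitch) Rx(roll)).
In Python, from cell import env gives the robot as it stands.
- The arm moves only by the tool servo_tool, never from a script. Its argument "plan" is a list of rows, each an object with "xyz": the shift along the tool's x, y, z in cm, a list of three; "twist": the turn, a rotation vector about the tool's x, y, z in degrees, a list of three; "jaw": the closure, from 0 (fully open) to 1 (shut). In form: [{"xyz": [x, y, z], "twist": [wx, wy, wz], "jaw": jaw}, ...]. A call has 1 to 10 rows; each row is the pose to reach, as a shift and turn from the pose commanded when the call began, along the tool's axes at that moment; what a row does not reach only later rows make up. A row lasts 1/12 s, in which the tool goes at most 41.7 mm and 7.16 degrees, less where a joint would pass 70% of its speed; a pose out of reach is approached as far as the arm can. A call with a gripper value outside its range is refused whole. The fingers move at their own pace and stop on an object; "newtons" is the grip in N (left out, the last holds). Time passes only in rows, so rows that repeat a pose let the fingers close. It gives the time, the measured TCP pose, the force, the opening and the grip force at its end, in the units of the state.
- env.get_obs(): the state, without advancing time (a new reading comes with each control period).
- env.read_camera(name): name is "scene" or "side" or "wrist"; returns a dict with "img" (480x640x3 uint8, red, green, blue), "camera_matrix" (3x3 intrinsics, pixels), "R" (3x3) and "t" (3): a world point X has camera coordinates R X + t. Camera axes: x right, y down, z forward; pixel columns grow to the right and rows downward; lengths in m; the calibration is good to about 2 mm. A picture is of the moment at which its call begins. There is no depth.
- env.sign_off(): hands the job in; it is judged then, once.
The state is a dict: "time_s": time; "qpos": joint angles; "joint_velocities": joint speeds; "effort": joint torques, N m; "tool_pos": TCP position; "tool_rot": TCP orientation; "force": force on the tool from outside, world axes, zero at the start; "wrist_torque": the same for the moment, N m; "grip_width": finger opening in m; "grasp_force": force on a finger pad.
Only numpy, scipy, OpenCV 4.12 (cv2) and the standard library are available. Lean on these libraries where they do the work, as an engineer would, in place of code of your own. Each camera call takes 0.05 s, during which the arm holds its last target. There are 200 camera calls.

## Working session

There is one attempt and no reset: what is moved stays moved. The work goes in short steps, Python scripts to look and compute and a tool call to move; the robot and the scene stay as the last step left them, time stands still between calls to the robot, and variables do not carry over. Pictures are saved under pics/ and viewed, at most 10 in all, crops included, and the job is handed in when it is done.

Besides the shell and the picture viewer there is one more tool, called after ">>>" as name(argument=value, ...) on one line, values as JSON. servo_tool: Moves the arm, as the interface text tells. Its arguments: {"type":"object","properties":{"plan":{"type":"array","items":{"type":"object","properties":{"xyz":{"type":"array","items":{"type":"number"}},"twist":{"type":"array","items":{"type":"number"}},"jaw":{"type":"number"}}}},"newtons":{"type":"number"}},"required":["plan"]}

```bash
mkdir -p pics; python3 - <<'E'
from cell import env
import cv2,numpy as np
for n in("scene","side"):
    c=env.read_camera(n);cv2.imwrite(f"pics/{n}0.png",c["img"][:,:,::-1]);print(n,c["camera_matrix"].tolist(),(-c["R"].T@c["t"]).round(3),c["R"].round(3).tolist())
o=env.get_obs();print(o["time_s"],o["tool_pos"],o["tool_rot"],o["force"],o["grip_width"])
E
```

```text
scene [[588.7971858007955, 0.0, 322.54106269148167], [0.0, 588.7971858007955, 239.09663266301703], [0.0, 0.0, 1.0]] [1.361 0.489 0.955] [[-0.547, 0.837, 0.004], [0.587, 0.388, -0.711], [-0.597, -0.386, -0.703]]
side [[442.2750510520732, 0.0, 318.15717562022337], [0.0, 442.2750510520732, 242.65486649287413], [0.0, 0.0, 1.0]] [ 0.466 -0.668  0.86 ] [[0.984, -0.177, -0.001], [-0.133, -0.734, -0.666], [0.117, 0.655, -0.746]]
0.1 [ 0.28835793 -0.58233814  0.40376221] [-1.79900518e+02  5.06552339e-03  2.63483486e+01] [-0.60761386  1.03360889 -0.43035813] 0.08716335605344445
```

View pics/scene0.png

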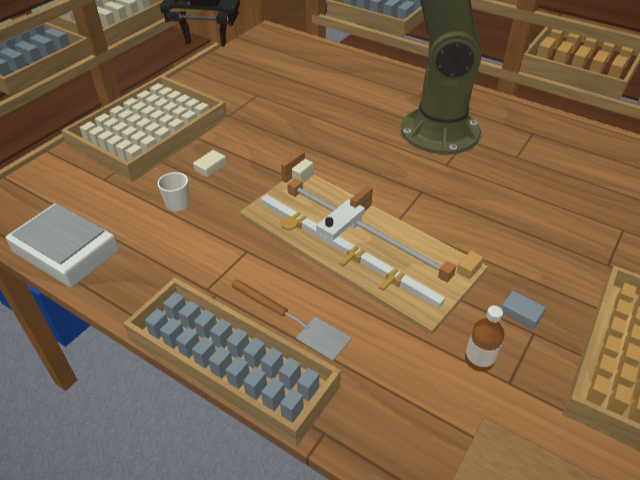

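View pics/side0.png

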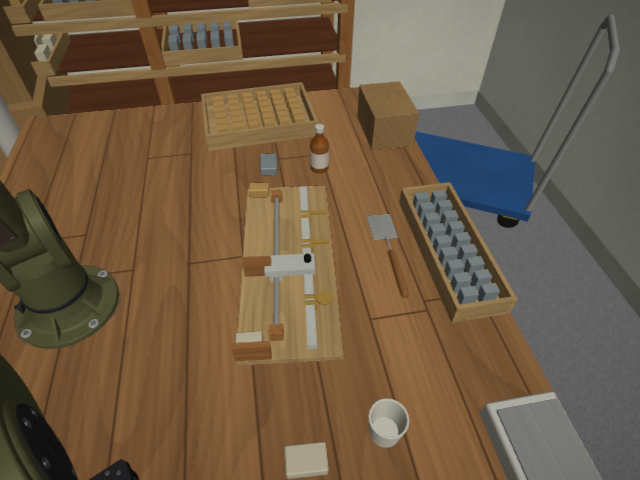

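The disc clamp is at side (323,298) and scene (291,223). The knob is at side (307,258) and scene (329,222). The target is therefore on the -y side of the stop with no clamp between, so I push from +y. Next I measure more precisely.

```bash
python3 - <<'E'
import cv2,numpy as np
a=cv2.imread("pics/side0.png")[175:365,230:350];b=cv2.imread("pics/scene0.png")[150:330,235:490]
cv2.imwrite("pics/ca.png",cv2.resize(a[50:150],None,fx=6,fy=6,interpolation=cv2.INTER_CUBIC))
cv2.imwrite("pics/cb.png",cv2.resize(b[20:110,:150],None,fx=5,fy=5,interpolation=cv2.INTER_CUBIC))
E
```

```text
(no output)
```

View pics/ca.png

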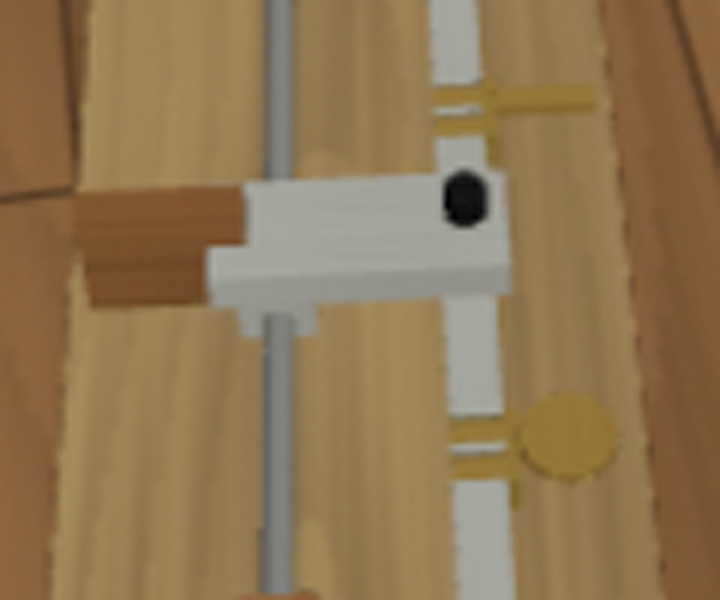

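View pics/cb.png

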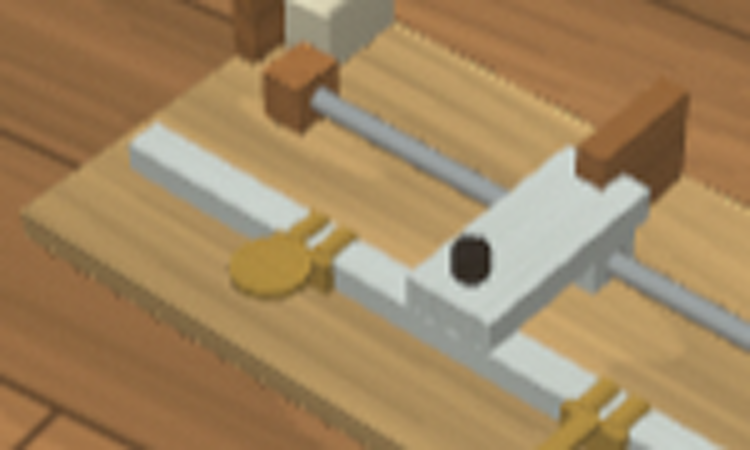

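```bash
cat > h.py <<'E'
from cell import env
import cv2,numpy as np
def ray(c,u,z):
    K,R,t=(np.array(c[k]) for k in("camera_matrix","R","t"))
    d=R.T@np.linalg.inv(K)@[u[0],u[1],1];o=-R.T@t
    return o+d*(z-o[2])/d[2]
def proj(c,X):
    K,R,t=(np.array(c[k]) for k in("camera_matrix","R","t"))
    p=K@(R@X+t);return p[:2]/p[2]
E
python3 - <<'E'
from h import *
s=env.read_camera("side");c=env.read_camera("scene")
hsv=cv2.cvtColor(s["img"],cv2.COLOR_RGB2HSV)
m=((hsv[...,1]<40)&(hsv[...,2]>140)).astype(np.uint8);m[:, :290]=0;m[:,330:]=0;m[:180]=0;m[360:]=0
n,l,st,ce=cv2.connectedComponentsWithStats(m)
print([ (st[i].tolist(),ce[i].round(1).tolist()) for i in range(1,n) if st[i][4]>20])
ys=np.array([y for y in range(184,352) if 3<m[y].sum()<13 and not 245<y<276])
mx=np.array([np.nonzero(m[y])[0].mean()+0.0 for y in ys])
p=np.polyfit(ys,mx,1);print(ys.min(),ys.max(),p)
y0,y1=ys.min(),ys.max()
A=ray(s,(np.polyval(p,y0),y0-.5),.034);B=ray(s,(np.polyval(p,y1),y1+.5),.034)
ey=(A-B)/np.linalg.norm(A-B);print("ends",A,B,np.linalg.norm(A-B),"yaw",np.degrees(np.arctan2(-ey[0],ey[1])))
mid=(A+B)/2;ex=np.array([ey[1],-ey[0],0])
G=lambda P:np.array([(P-mid)@ex+.03,(P-mid)@ey])
S=lambda u,v:(230+u/6-.4,225+v/6-.4);C=lambda u,v:(235+u/5-.4,170+v/5-.4)
print("guide origin",mid-.03*ex)
for nm,cam,px,z in[("notch side",s,S(481,448),.0365),("disc side",s,S(570,436),.034),("tongue side",s,S(465,111),.0365),("knob side",s,S(465,189),.081),
 ("notch scene",c,C(327,235),.0365),("disc scene",c,C(270,264),.034),("knob scene",c,C(470,246),.081),("bar -y end scene",c,C(145,138),.034)]:
    P=ray(cam,px,z);print(nm,P.round(4),G(P).round(4))
E
```

```text
[([300, 186, 8, 24, 161], [303.5, 197.9]), ([301, 218, 9, 21, 158], [305.2, 228.2]), ([290, 248, 25, 46, 642], [303.2, 268.8]), ([306, 305, 11, 44, 401], [310.8, 326.6])]
187 348 [5.70425647e-02 2.92176878e+02]
ends [0.59160042 0.27531298 0.034     ] [ 0.53216688 -0.22751056  0.034     ] 0.5063238696427148 yaw -6.7410607254953785
guide origin [0.53209104 0.02742269 0.034     ]
notch side [ 0.5475 -0.1078  0.0365] [ 0.0311 -0.1325]
disc side [ 0.5815 -0.1067  0.034 ] [ 0.0649 -0.1274]
tongue side [0.5687 0.0596 0.0365] [0.0326 0.0363]
knob side [ 0.5567 -0.0192  0.081 ] [ 0.0299 -0.0434]
notch scene [ 0.5489 -0.0995  0.0365] [ 0.0316 -0.1241]
disc scene [ 0.5772 -0.1117  0.034 ] [ 0.0611 -0.1329]
knob scene [ 0.5596 -0.0148  0.081 ] [ 0.0323 -0.0387]
bar -y end scene [ 0.5382 -0.213   0.034 ] [ 0.0343 -0.238 ]
```

>>> servo_tool(plan=[{"xyz": [33.7,-20.3,0],"twist": [0,0,33.1],"jaw": 1},{"xyz": [33.7,-20.3,0],"twist": [0,0,33.1],"jaw": 1},{"xyz": [33.7,-20.3,0],"twist": [0,0,33.1],"jaw": 1},{"xyz": [33.7,-20.3,0],"twist": [0,0,33.1],"jaw": 1},{"xyz": [33.7,-20.3,0],"twist": [0,0,33.1],"jaw": 1},{"xyz": [33.7,-20.3,0],"twist": [0,0,33.1],"jaw": 1},{"xyz": [33.7,-20.3,0],"twist": [0,0,33.1],"jaw": 1},{"xyz": [33.7,-20.3,0],"twist": [0,0,33.1],"jaw": 1},{"xyz": [33.7,-20.3,0],"twist": [0,0,33.1],"jaw": 1},{"xyz": [33.7,-20.3,0],"twist": [0,0,33.1],"jaw": 1}])

```text
time_s: 1.03
tool_pos: [0.5028, -0.2454, 0.4049]
tool_rot: [-179.9, -0.1, -6.4]
force: [0.5, -0.2, 0.3]
grip_width: 0.0283
grasp_force: 0.0
```

>>> servo_tool(plan=[{"xyz": [-9.2,-30.5,8.5],"jaw": 1},{"xyz": [-9.2,-30.5,8.5],"jaw": 1},{"xyz": [-9.2,-30.5,8.5],"jaw": 1},{"xyz": [-9.2,-30.5,8.5],"jaw": 1},{"xyz": [-9.2,-30.5,8.5],"jaw": 1},{"xyz": [-9.2,-30.5,8.5],"jaw": 1},{"xyz": [-9.2,-30.5,8.5],"jaw": 1},{"xyz": [-9.2,-30.5,8.5],"jaw": 1},{"xyz": [-9.2,-30.5,8.5],"jaw": 1},{"xyz": [-9.2,-30.5,8.5],"jaw": 1}])

```text
validation failed for argument at $.pl...
```

```bash
python3 - <<'E'
from h import *
a=env.read_camera("side")["img"];w=env.read_camera("wrist")["img"]
o=env.get_obs();print(o["time_s"],o["tool_pos"],o["tool_rot"],o["grip_width"])
im=np.hstack([cv2.resize(a[150:400,180:380],None,fx=2,fy=2,interpolation=2),cv2.resize(w,(390,500))])
cv2.imwrite("pics/p1.png",im[:,:,::-1])
E
```

```text
1.1333 [ 0.50310092 -0.24519973  0.40481237] [-1.79860619e+02 -6.33247871e-02 -6.19098969e+00] 0.02043753115820756
```

View pics/p1.png

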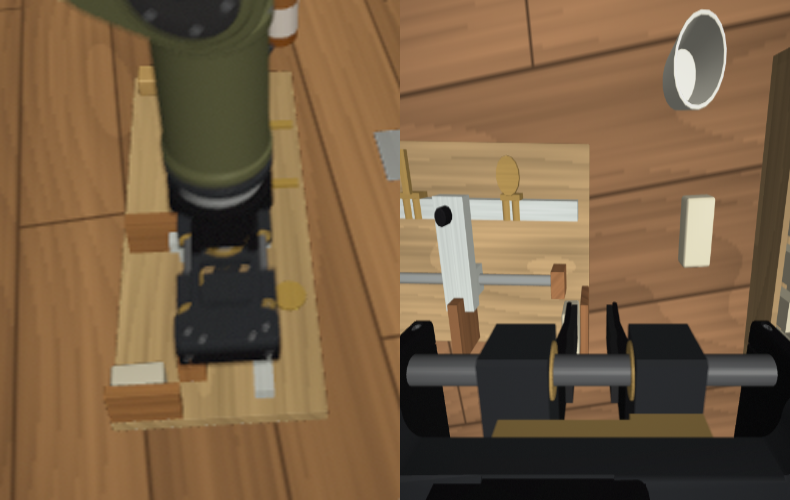

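The wrist view shows the stop, disc clamp (508,175) and notch (510,207) clearly. The move was refused because it lacked twist, so I resend it.

>>> servo_tool(plan=[{"xyz": [-9.2,-30.5,8.5],"twist": [0,0,0],"jaw": 1},{"xyz": [-9.2,-30.5,8.5],"twist": [0,0,0],"jaw": 1},{"xyz": [-9.2,-30.5,8.5],"twist": [0,0,0],"jaw": 1},{"xyz": [-9.2,-30.5,8.5],"twist": [0,0,0],"jaw": 1},{"xyz": [-9.2,-30.5,8.5],"twist": [0,0,0],"jaw": 1},{"xyz": [-9.2,-30.5,8.5],"twist": [0,0,0],"jaw": 1},{"xyz": [-9.2,-30.5,8.5],"twist": [0,0,0],"jaw": 1},{"xyz": [-9.2,-30.5,8.5],"twist": [0,0,0],"jaw": 1},{"xyz": [-9.2,-30.5,8.5],"twist": [0,0,0],"jaw": 1},{"xyz": [-9.2,-30.5,8.5],"twist": [0,0,0],"jaw": 1}])

```text
time_s: 1.97
tool_pos: [0.4442, 0.0638, 0.3193]
tool_rot: [179.9, 0.0, -6.5]
force: [-0.7, -0.5, -0.1]
grip_width: 0.0006
grasp_force: 0.0
```

```bash
python3 - <<'E'
from h import *
import pickle
w=env.read_camera("wrist")
o=env.get_obs();print(o["time_s"],o["tool_pos"],o["tool_rot"],o["force"])
pickle.dump(w,open("w1.pkl","wb"))
cv2.imwrite("pics/w1.png",w["img"][:,:,::-1])
E
```

```text
2.0167 [0.44484225 0.06209444 0.31969704] [ 1.79938801e+02 -4.50421016e-03 -6.72398016e+00] [ 1.46132865 -0.91783014  0.44258261]
```

View pics/w1.png

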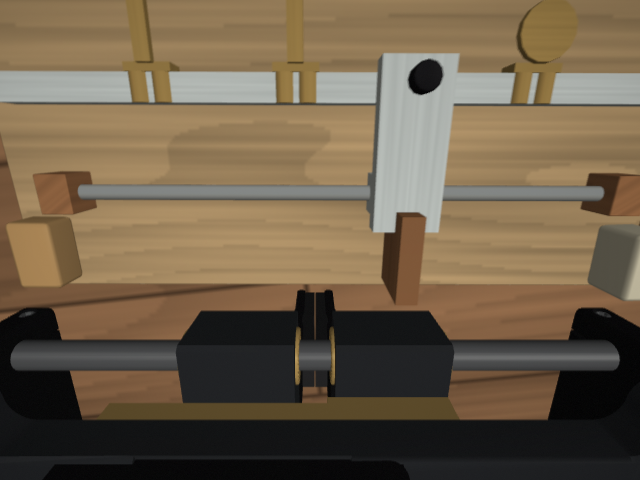

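The wrist view is aligned with the guide. Disc notch ridges are at x≈522 and 545 (y 87), the knob at (427,76), the plate top at x 397–424 (y 214), and the posts at (65,190) and (615,190). I cast these as rays.

```bash
python3 - <<'E'
from h import *
import pickle
w=pickle.load(open("w1.pkl","rb"))
a=np.radians(-6.72);ex=np.array([np.cos(a),np.sin(a),0]);ey=np.array([-np.sin(a),np.cos(a),0])
T=np.array([.4448,.0621,0])
for n,u,z in[("ridgeL",(522,87),.0365),("ridgeR",(545.5,87),.0365),("ridge2L",(285,87),.0365),("ridge2R",(308,87),.0365),("knob",(427,74),.081),("plateL",(397,214),.078),("plateR",(424.5,214),.078),("plate near",(407,303),.078),
 ("carL",(380,54),.06),("carR",(456,54),.06),("rodL",(80,192),.038),("rodR",(602,193),.038),("bar",(300,87),.034),("soapbed",(600,255),.04)]:
    P=ray(w,u,z);print(n,P.round(4),"rel tool guide x,y mm",((P-T)@ex*1000).round(1),((P-T)@ey*1000).round(1))
E
```

```text
ridgeL [ 0.5487 -0.0957  0.0365] rel tool guide x,y mm 121.6 -144.6
ridgeR [ 0.5468 -0.1123  0.0365] rel tool guide x,y mm 121.7 -161.3
ridge2L [0.5676 0.071  0.0365] rel tool guide x,y mm 120.9 23.2
ridge2R [0.5658 0.0548 0.0365] rel tool guide x,y mm 121.0 6.9
knob [ 0.558  -0.0147  0.081 ] rel tool guide x,y mm 121.4 -63.0
plateL [0.4767 0.0052 0.078 ] rel tool guide x,y mm 38.3 -52.7
plateR [ 0.4746 -0.0129  0.078 ] rel tool guide x,y mm 38.4 -71.0
plate near [0.4107 0.0007 0.078 ] rel tool guide x,y mm -26.7 -65.0
carL [0.5757 0.0077 0.06  ] rel tool guide x,y mm 136.4 -38.7
carR [ 0.5704 -0.0397  0.06  ] rel tool guide x,y mm 136.6 -86.4
rodL [0.5125 0.2375 0.038 ] rel tool guide x,y mm 46.7 182.1
rodR [ 0.4663 -0.1615  0.038 ] rel tool guide x,y mm 47.6 -219.5
bar [0.5668 0.0605 0.034 ] rel tool guide x,y mm 121.3 12.7
soapbed [ 0.416  -0.1653  0.04  ] rel tool guide x,y mm -2.0 -229.2
```

>>> servo_tool(plan=[{"xyz": [0,0,3],"twist": [0,0,0],"jaw": 1},{"xyz": [0,0,6],"twist": [0,0,0],"jaw": 1},{"xyz": [0,0,9],"twist": [0,0,0],"jaw": 1},{"xyz": [0,0,9.8],"twist": [0,0,0],"jaw": 1},{"xyz": [0,1.5,9.8],"twist": [0,0,0],"jaw": 1},{"xyz": [0,3,9.8],"twist": [0,0,0],"jaw": 1},{"xyz": [0,3.3,9.8],"twist": [0,0,0],"jaw": 1},{"xyz": [0,3.3,9.8],"twist": [0,0,0],"jaw": 1},{"xyz": [0,3.3,9.8],"twist": [0,0,0],"jaw": 1}])

```text
time_s: 2.77
tool_pos: [0.4416, 0.0295, 0.2226]
tool_rot: [-180.0, -0.1, -6.9]
force: [-0.6, 0.0, 0.2]
grip_width: 0.0008
grasp_force: 0.0
```

```bash
python3 - <<'E'
from h import *
w=env.read_camera("wrist")
o=env.get_obs();print(o["time_s"],o["tool_pos"],o["tool_rot"],o["force"])
cv2.imwrite("pics/w2.png",w["img"][:,:,::-1])
E
```

```text
2.8167 [0.4414757  0.03003212 0.22246122] [-1.79986395e+02 -7.62144321e-02 -6.78839839e+00] [ 0.66670147 -0.00278269 -0.01277049]
```

View pics/w2.png

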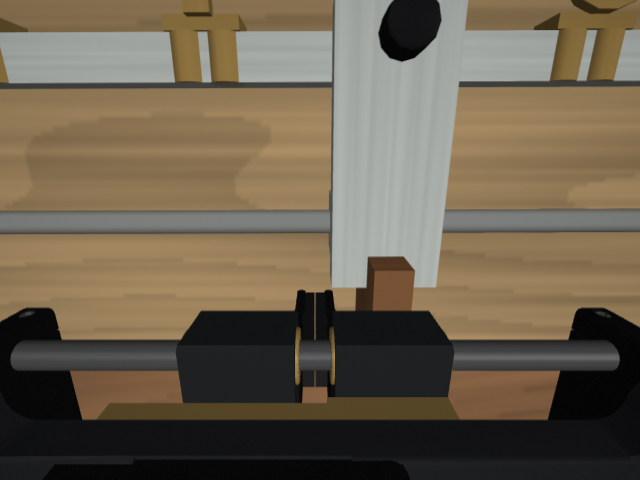

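Fingers are in the free strip just left of the plate (plate face at x≈357, y 300, fingers at x≈316). Now I push.

>>> servo_tool(plan=[{"xyz": [0,0.5,0],"twist": [0,0,0],"jaw": 1},{"xyz": [0,1.0,0],"twist": [0,0,0],"jaw": 1},{"xyz": [0,1.7,0],"twist": [0,0,0],"jaw": 1},{"xyz": [0,2.4,0],"twist": [0,0,0],"jaw": 1},{"xyz": [0,3.1,0],"twist": [0,0,0],"jaw": 1},{"xyz": [0,3.8,0],"twist": [0,0,0],"jaw": 1},{"xyz": [0,4.5,0],"twist": [0,0,0],"jaw": 1},{"xyz": [0,5.2,0],"twist": [0,0,0],"jaw": 1},{"xyz": [0,5.8,0],"twist": [0,0,0],"jaw": 1},{"xyz": [0,6.2,0],"twist": [0,0,0],"jaw": 1}])

```text
time_s: 3.65
tool_pos: [0.4338, -0.0312, 0.222]
tool_rot: [-179.9, -0.0, -6.7]
force: [-0.0, 4.9, 0.6]
grip_width: 0.0004
grasp_force: 2.8
```

```bash
python3 - <<'E'
from h import *
w=env.read_camera("wrist")
o=env.get_obs();print(o["time_s"],o["tool_pos"],o["tool_rot"],o["force"])
cv2.imwrite("pics/w3.png",w["img"][:,:,::-1])
E
```

```text
3.7 [ 0.43373113 -0.03219453  0.22190724] [-1.79976673e+02 -2.63347297e-02 -6.77080023e+00] [ 0.02370018  0.0948005  -0.41914708]
```

View pics/w3.png

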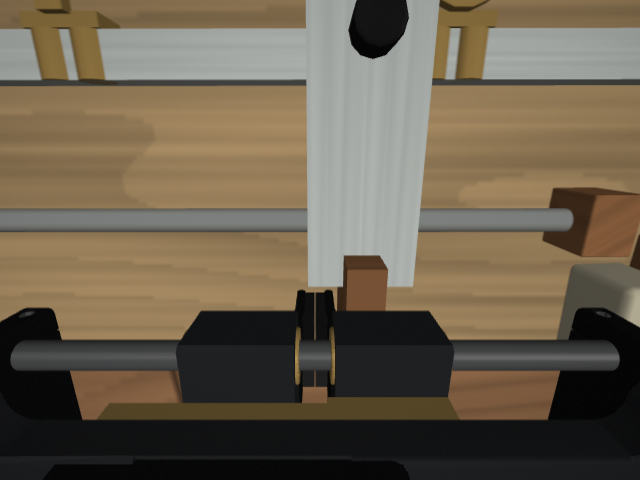

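Stop is in contact with the fingers, the knob is at (378,18), and the disc notch ridges are at x≈440 and 471 (y 55). I measure what remains.

```bash
cat > m.py <<'E'
from h import *
import sys
# args: px of knob top, notch-ridge px, plate top L/R
w=env.read_camera("wrist");o=env.get_obs()
a=np.radians(o["tool_rot"][2]);ey=np.array([-np.sin(a),np.cos(a),0])
T=np.append(o["tool_pos"][:2],0)
for s in sys.argv[1:]:
    u,v,z=map(float,s.split(","));print(s,((ray(w,(u,v),z)-T)@ey*1000).round(1))
E
python3 m.py 380,12,.081 441,65,.0365 472,65,.0365 344.5,258,.078 384.5,258,.078 307,284,.06 413,284,.06
```

```text
380,12,.081 -19.1
441,65,.0365 -54.3
472,65,.0365 -67.9
344.5,258,.078 -10.7
384.5,258,.078 -26.1
307,284,.06 4.2
413,284,.06 -43.8
```

>>> servo_tool(plan=[{"xyz": [0,0.5,0],"twist": [0,0,0],"jaw": 1},{"xyz": [0,1.0,0],"twist": [0,0,0],"jaw": 1},{"xyz": [0,1.5,0],"twist": [0,0,0],"jaw": 1},{"xyz": [0,1.9,0],"twist": [0,0,0],"jaw": 1},{"xyz": [0,2.1,0],"twist": [0,0,0],"jaw": 1},{"xyz": [0,2.3,0],"twist": [0,0,0],"jaw": 1},{"xyz": [0,2.4,0],"twist": [0,0,0],"jaw": 1},{"xyz": [0,2.5,0],"twist": [0,0,0],"jaw": 1},{"xyz": [0,2.6,0],"twist": [0,0,0],"jaw": 1}])

```text
time_s: 4.5
tool_pos: [0.4309, -0.0554, 0.2218]
tool_rot: [-179.8, 0.0, -6.7]
force: [1.5, 11.8, 1.5]
grip_width: 0.0007
grasp_force: 6.3
```

>>> servo_tool(plan=[{"xyz": [0,0.1,0],"twist": [0,0,0],"jaw": 1},{"xyz": [0,0.2,0],"twist": [0,0,0],"jaw": 1}])

```text
time_s: 4.67
tool_pos: [0.4308, -0.0564, 0.2218]
tool_rot: [-179.7, 0.0, -6.6]
force: [2.2, 16.1, 2.2]
grip_width: 0.0007
grasp_force: 7.6
```

>>> servo_tool(plan=[{"xyz": [0,0.1,0],"twist": [0,0,0],"jaw": 1},{"xyz": [0,0.2,0],"twist": [0,0,0],"jaw": 1}])

```text
time_s: 4.83
tool_pos: [0.4305, -0.059, 0.2218]
tool_rot: [-179.8, 0.0, -6.6]
force: [0.7, 7.6, 0.4]
grip_width: 0.0007
grasp_force: 3.8
```

```bash
python3 - <<'E'
from h import *
w=env.read_camera("wrist")
o=env.get_obs();print(o["time_s"],o["tool_pos"],o["tool_rot"],o["force"])
cv2.imwrite("pics/w4.png",w["img"][:,:,::-1])
E
```

```text
4.8833 [ 0.43036807 -0.05977443  0.22177637] [-1.79877380e+02  1.62409665e-03 -6.64290005e+00] [1.74284709 5.30795423 0.71351184]
```

View pics/w4.png

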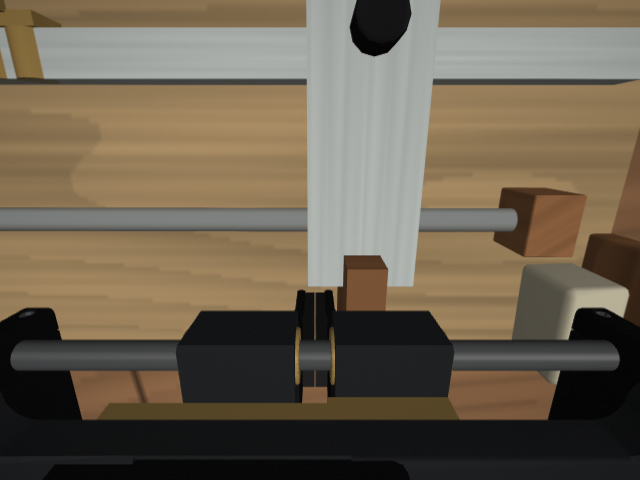

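Force rose to 16 N and is falling as the first ridge is climbed: 27.8 mm travelled, crest expected at about 30.6 and notch at about 39. I continue in small steps.

>>> servo_tool(plan=[{"xyz": [0,0.1,0],"twist": [0,0,0],"jaw": 1},{"xyz": [0,0.2,0],"twist": [0,0,0],"jaw": 1}])

```text
time_s: 5.05
tool_pos: [0.43, -0.0633, 0.2218]
tool_rot: [180.0, -0.0, -6.7]
force: [1.1, 2.0, 0.9]
grip_width: 0.0005
grasp_force: 1.2
```

>>> servo_tool(plan=[{"xyz": [0,0.1,0],"twist": [0,0,0],"jaw": 1},{"xyz": [0,0.2,0],"twist": [0,0,0],"jaw": 1}])

```text
time_s: 5.22
tool_pos: [0.4295, -0.0663, 0.2217]
tool_rot: [179.9, 0.0, -6.8]
force: [0.2, -0.5, -0.3]
grip_width: 0.0005
grasp_force: 0.0
```

>>> servo_tool(plan=[{"xyz": [0,0.1,0],"twist": [0,0,0],"jaw": 1},{"xyz": [0,0.2,0],"twist": [0,0,0],"jaw": 1}])

```text
time_s: 5.38
tool_pos: [0.4292, -0.0682, 0.2216]
tool_rot: [180.0, 0.0, -6.8]
force: [0.7, 0.0, -0.1]
grip_width: 0.0004
grasp_force: 0.0
```

```bash
python3 - <<'E'
from h import *
w=env.read_camera("wrist")
o=env.get_obs();print(o["time_s"],o["tool_pos"],o["tool_rot"],o["force"])
cv2.imwrite("pics/w5.png",w["img"][:,:,::-1])
E
```

```text
5.4333 [ 0.42918632 -0.06830611  0.22162483] [ 1.79956237e+02  2.35641019e-02 -6.80973032e+00] [-1.04766177  0.54306533  0.11400478]
```

View pics/w5.png

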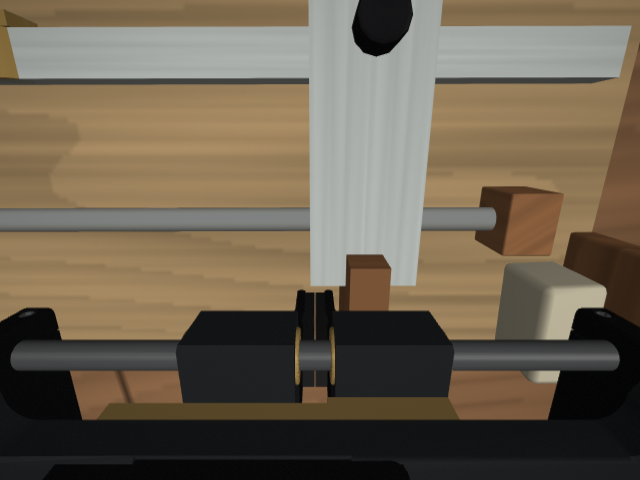

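The force dipped to zero and the plate ran ahead of the fingers (left edge 344→347), so the pin dropped into the notch. I move clear and return to the earlier viewing pose.

>>> servo_tool(plan=[{"xyz": [0,-1,0],"twist": [0,0,0],"jaw": 1},{"xyz": [0,-2,0],"twist": [0,0,0],"jaw": 1},{"xyz": [0,-2.5,-3],"twist": [0,0,0],"jaw": 1},{"xyz": [0,-3.5,-6.5],"twist": [0,0,0],"jaw": 1},{"xyz": [0,-6,-9.8],"twist": [0,0,0],"jaw": 1},{"xyz": [0,-10,-9.8],"twist": [0,0,0],"jaw": 1},{"xyz": [0,-13,-9.8],"twist": [0,0,0],"jaw": 1},{"xyz": [0,-13,-9.8],"twist": [0,0,0],"jaw": 1},{"xyz": [0,-13,-9.8],"twist": [0,0,0],"jaw": 1},{"xyz": [0,-13,-9.8],"twist": [0,0,0],"jaw": 1}])

```text
time_s: 6.27
tool_pos: [0.4444, 0.0621, 0.3194]
tool_rot: [180.0, 0.0, -6.7]
force: [0.5, -0.8, -0.4]
grip_width: 0.0004
grasp_force: 0.0
```

```bash
python3 - <<'E'
from h import *
import pickle
w0=pickle.load(open("w1.pkl","rb"));w=env.read_camera("wrist");o=env.get_obs()
print(o["time_s"],o["tool_pos"],o["tool_rot"],o["force"])
a=np.radians(-6.72);ey=np.array([-np.sin(a),np.cos(a),0]);T=np.array([.4448,.0621,0])
for c in(w0,w):
    h=cv2.cvtColor(c["img"],cv2.COLOR_RGB2HSV)
    # carriage top: white pixels between bar and rod rows; knob: dark blob
    r=[]
    for v in(125,140,155):
        x=np.nonzero((h[v,:,1]<40)&(h[v,:,2]>140))[0];r.append([((ray(c,(x[i]+d,v),.06)-T)@ey*1000).round(1) for i,d in((0,-.5),(-1,.5))])
    k=(h[50:110,:,2]<45).astype(np.uint8);n,l,s,ce=cv2.connectedComponentsWithStats(k)
    i=1+s[1:,4].argmax();u=ce[i]+[0,50]
    print("carriage edges",r,"knob",u.round(1),s[i],((ray(c,u,.078)-T)@ey*1000).round(1))
    for nm,v in(("brass row 68",68),):
        x=np.nonzero((h[v,:,1]>120)&(h[v,:,0]<30))[0];print(nm,x.tolist()[:90])
E
```

```text
6.3167 [0.4444851  0.061296   0.31935131] [ 1.79958667e+02  4.60658360e-02 -6.77656475e+00] [-0.75645062  0.07361764 -0.04806867]
carriage edges [[np.float64(-40.3), np.float64(-88.2)], [np.float64(-40.2), np.float64(-88.0)], [np.float64(-40.1), np.float64(-88.5)]] knob [425.1  76.7] [409  10  33  34 853] -62.9
brass row 68 [123, 124, 125, 126, 127, 128, 129, 130, 131, 132, 133, 134, 135, 136, 137, 138, 139, 140, 141, 142, 143, 144, 145, 146, 147, 148, 149, 150, 151, 152, 153, 154, 155, 156, 157, 158, 159, 160, 161, 162, 163, 164, 165, 166, 167, 168, 169, 170, 171, 172, 173, 174, 175, 176, 177, 178, 272, 273, 274, 275, 276, 277, 278, 279, 280, 281, 282, 283, 284, 285, 286, 287, 288, 289, 290, 291, 292, 293, 294, 295, 296, 297, 298, 299, 300, 301, 302, 303, 304, 305]
carriage edges [[np.float64(-129.4), np.float64(-176.6)], [np.float64(-129.0), np.float64(-176.9)], [np.float64(-129.3), np.float64(-177.1)]] knob [568.5  77.7] [ 546   10   45   36 1140] -149.9
brass row 68 [120, 121, 122, 123, 124, 125, 126, 127, 128, 129, 130, 131, 132, 133, 134, 135, 136, 137, 138, 139, 140, 141, 142, 143, 144, 145, 146, 147, 148, 149, 150, 151, 152, 153, 154, 155, 156, 157, 158, 159, 160, 161, 162, 163, 164, 165, 166, 167, 168, 169, 170, 171, 172, 173, 174, 175, 269, 270, 271, 272, 273, 274, 275, 276, 277, 278, 279, 280, 281, 282, 283, 284, 285, 286, 287, 288, 289, 290, 291, 292, 293, 294, 295, 296, 297, 298, 299, 300, 301, 302]
```

The carriage middle is at -153.1 mm and the disc notch at -153.0 mm, so the stop is seated and the arm is clear.

```bash
python3 -c "
from cell import env
print(env.sign_off())"
```

```text
the job is handed in; nothing more can be done
None
```

I pushed the stop into the round-disc clamp's notch (measured about 0.1 mm from its middle, with roughly 1 mm of measuring error) and moved the arm clear. I handed the job in at about 6.3 s on the clock; the hand-in returned no verdict.

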